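# Change over the lamp batteries at the charging dock

### The job

The three lamp batteries in the charging dock are full: push each one in until it springs up, lift it out and stand it upright in the open case, one to a compartment. Put every spent battery that stands on the desk into a bay of the dock, pushed right down until it catches and stays down. Leave the roll of tape and the lens where they are.

Things in the scene. Friction and masses are not known exactly. Their poses are not given: they have to be found in the camera images.
- dock: black charging dock, fixed, 140 mm (x, front to back) by 272 mm (y, along its row of three bays, 90 mm apart), 80 mm high; origin under its centre. Each bay is a straight upright shaft 80 mm (x) by 60 mm (y), mouth edges rounded 5 mm: a pack goes in upright, its 74 mm side along x, 3 mm to spare all round. Its floor is a sprung sled with a push-push latch (see bay1, bay2)
- mouth1 (a point): centre of the mouth of bay 1, level with the dock's top face, 80 mm above the desk; axes are the dock's
- bay1 (a joint): height (m) of bay 1's sled: 0 (to 0.002) = caught down: its face lies 48 mm below the mouth, so that a pack on it stands 2 to 4 mm above the dock's top, too little to grip; 0.028 = sprung out: a pack on it stands 30 mm above the top, free to be lifted; -0.010 = hard stop. A pack rests loose on the sled. A bay left empty stays out
- charged1_mid (a point): charged pack, at first caught down in bay 1: a grey battery pack, a plain upright block 74 x 54 x 50 mm high, about 0.3 kg; this point is its centre, 25 mm above its underside; x along its 74 mm side, y along its 54 mm side, z up (a half turn about z makes no difference)
- mouth2 (a point): centre of the mouth of bay 2, level with the dock's top face, 80 mm above the desk; axes are the dock's
- bay2 (a joint): the same for bay 2. The latch, in every bay: pressing the pack until the sled stands at -0.006 or lower (aim for -0.007 to -0.009: the pack is then 5 to 7 mm below the dock's top) and letting it rise again releases it if it was caught, and catches it if it was out, as in a ball-pen. Push at the middle of the pack's top. The spring pushes up with about 5 N when out, 12 N when caught, 15 N at the stop
- charged2_mid (a point): charged pack, at first caught down in bay 2: a grey battery pack, a plain upright block 74 x 54 x 50 mm high, about 0.3 kg; this point is its centre, 25 mm above its underside; x along its 74 mm side, y along its 54 mm side, z up (a half turn about z makes no difference)
- mouth3 (a point): centre of the mouth of bay 3, level with the dock's top face, 80 mm above the desk; axes are the dock's
- bay3 (a joint): the same for bay 3
- charged3_mid (a point): charged pack, at first caught down in bay 3: a grey battery pack, a plain upright block 74 x 54 x 50 mm high, about 0.3 kg; this point is its centre, 25 mm above its underside; x along its 74 mm side, y along its 54 mm side, z up (a half turn about z makes no difference)
- spent1_mid (a point): spent pack, at first standing upright on the desk between the dock and the case (one or two of the three are there): a grey battery pack, a plain upright block 74 x 54 x 50 mm high, about 0.3 kg; this point is its centre, 25 mm above its underside; x along its 74 mm side, y along its 54 mm side, z up (a half turn about z makes no difference)
- spent2_mid (a point): spent pack, at first standing upright on the desk between the dock and the case (one or two of the three are there): a grey battery pack, a plain upright block 74 x 54 x 50 mm high, about 0.3 kg; this point is its centre, 25 mm above its underside; x along its 74 mm side, y along its 54 mm side, z up (a half turn about z makes no difference)
- spent3_mid (a point): spent pack, at first standing upright on the desk between the dock and the case (one or two of the three are there): a grey battery pack, a plain upright block 74 x 54 x 50 mm high, about 0.3 kg; this point is its centre, 25 mm above its underside; x along its 74 mm side, y along its 54 mm side, z up (a half turn about z makes no difference)
- pocket1 (a point): centre of the floor of one of the four padded compartments (2 by 2, each for one pack) of the open hard case, 8 mm above the desk. Each compartment is 96 mm (case x) by 96 mm (case y), its walls 8 mm thick and 26 mm above this floor; axes are the case's, z up. The case is fixed; its lid lies folded back flat on the desk on its +x side, 216 mm further, 35 mm high
- pocket2 (a point): centre of the floor of one of the four padded compartments (2 by 2, each for one pack) of the open hard case, 8 mm above the desk. Each compartment is 96 mm (case x) by 96 mm (case y), its walls 8 mm thick and 26 mm above this floor; axes are the case's, z up. The case is fixed; its lid lies folded back flat on the desk on its +x side, 216 mm further, 35 mm high
- pocket3 (a point): centre of the floor of one of the four padded compartments (2 by 2, each for one pack) of the open hard case, 8 mm above the desk. Each compartment is 96 mm (case x) by 96 mm (case y), its walls 8 mm thick and 26 mm above this floor; axes are the case's, z up. The case is fixed; its lid lies folded back flat on the desk on its +x side, 216 mm further, 35 mm high
- pocket4 (a point): centre of the floor of one of the four padded compartments (2 by 2, each for one pack) of the open hard case, 8 mm above the desk. Each compartment is 96 mm (case x) by 96 mm (case y), its walls 8 mm thick and 26 mm above this floor; axes are the case's, z up. The case is fixed; its lid lies folded back flat on the desk on its +x side, 216 mm further, 35 mm high
- tape_roll: bystander: roll of tape lying on the desk, 84 mm across, 24 mm high, origin under its centre
- lens: bystander: camera lens standing on the desk, 70 mm across, 92 mm high, origin under its centre
Mind the look-alikes: they are no part of the job. What is shaped like the part that bears spent2_mid but green is not meant. What is shaped like the part that bears charged2_mid but brown is not meant.

How it is judged:
At the end, for the whole second after the job is handed in: Each charged pack stands upright (within 0.3 rad) at rest on the floor of a compartment of the case; each spent pack present is at rest in a bay, within 7 mm of its centre and caught down (its top no more than 7 mm above the dock's top face) (((horizontal distance between charged1_mid and pocket1 below 0.04 m and z of charged1_mid in the frame of pocket1 below 0.032 m) or (horizontal distance between charged1_mid and pocket2 below 0.04 m and z of charged1_mid in the frame of pocket2 below 0.032 m) or (horizontal distance between charged1_mid and pocket3 below 0.04 m and z of charged1_mid in the frame of pocket3 below 0.032 m) or (horizontal distance between charged1_mid and pocket4 below 0.04 m and z of charged1_mid in the frame of pocket4 below 0.032 m)) and angle between each of charged1_mid, charged2_mid, charged3_mid's own z axis and vertical below 0.3 rad and linear speed of each of charged1, charged2, charged3, spent1, spent2, spent3 below 0.02 m/s and ((horizontal distance between charged2_mid and pocket1 below 0.04 m and z of charged2_mid in the frame of pocket1 below 0.032 m) or (horizontal distance between charged2_mid and pocket2 below 0.04 m and z of charged2_mid in the frame of pocket2 below 0.032 m) or (horizontal distance between charged2_mid and pocket3 below 0.04 m and z of charged2_mid in the frame of pocket3 below 0.032 m) or (horizontal distance between charged2_mid and pocket4 below 0.04 m and z of charged2_mid in the frame of pocket4 below 0.032 m)) and ((horizontal distance between charged3_mid and pocket1 below 0.04 m and z of charged3_mid in the frame of pocket1 below 0.032 m) or (horizontal distance between charged3_mid and pocket2 below 0.04 m and z of charged3_mid in the frame of pocket2 below 0.032 m) or (horizontal distance between charged3_mid and pocket3 below 0.04 m and z of charged3_mid in the frame of pocket3 below 0.032 m) or (horizontal distance between charged3_mid and pocket4 below 0.04 m and z of charged3_mid in the frame of pocket4 below 0.032 m)) and ((horizontal distance between spent1_mid and mouth1 below 0.007 m and z of spent1_mid in the frame of mouth1 below -0.018 m) or (horizontal distance between spent1_mid and mouth2 below 0.007 m and z of spent1_mid in the frame of mouth2 below -0.018 m) or (horizontal distance between spent1_mid and mouth3 below 0.007 m and z of spent1_mid in the frame of mouth3 below -0.018 m)) and ((horizontal distance between spent2_mid and mouth1 below 0.007 m and z of spent2_mid in the frame of mouth1 below -0.018 m) or (horizontal distance between spent2_mid and mouth2 below 0.007 m and z of spent2_mid in the frame of mouth2 below -0.018 m) or (horizontal distance between spent2_mid and mouth3 below 0.007 m and z of spent2_mid in the frame of mouth3 below -0.018 m)) and ((horizontal distance between spent3_mid and mouth1 below 0.007 m and z of spent3_mid in the frame of mouth1 below -0.018 m) or (horizontal distance between spent3_mid and mouth2 below 0.007 m and z of spent3_mid in the frame of mouth2 below -0.018 m) or (horizontal distance between spent3_mid and mouth3 below 0.007 m and z of spent3_mid in the frame of mouth3 below -0.018 m))); the robot touches nothing.
It fails at once if a charged pack prised up out of its bay while the bay is still caught down ((horizontal distance between charged1_mid and mouth1 below 0.008 m and z of charged1_mid in the frame of mouth1 between -0.007 and 0.02 m and value of joint bay1 below 0.012 m) or (horizontal distance between charged2_mid and mouth2 below 0.008 m and z of charged2_mid in the frame of mouth2 between -0.007 and 0.02 m and value of joint bay2 below 0.012 m) or (horizontal distance between charged3_mid and mouth3 below 0.008 m and z of charged3_mid in the frame of mouth3 between -0.007 and 0.02 m and value of joint bay3 below 0.012 m)).
It fails at once if the roll of tape or the lens pushed more than 40 mm from its place (distance of any of tape_roll, lens from where it was at the start of the episode above 0.04 m).
Of spent1, spent2, spent3 only 1 to 2 are there at a start; the rules pass over those that are not, and their reading is None.
At some moment in a run one of spent1, spent2, spent3 may be knocked a few centimetres aside while the robot is not near it.
It also fails if it takes over 210 s, if anything falls off the work surface, if the arm or the gripper's body presses on something with over 40 N, if the wrist force passes 120 N, or if a joint passes its speed limit or range.

### The arm

A 6-joint arm with a two-finger parallel gripper is mounted at the origin on the work surface. World frame = base frame: x ahead of the robot, y to its left, z up, the work surface at z = 0. Lengths are in m, angles in rad, forces in N, time in s.
With the tool pointing down it reaches from about 0.3 to 0.775 m from the base axis. Payload 14.6 kg.
Tool frame: the origin (TCP) lies at the centre of the arm's flange, where the gripper is bolted on; the fingertips stand 199 mm ahead of it and the grasp point (between the pads) lies ctrl.tcp_to_grasp ahead of it (ctrl.tcp_to_grasp is the distance from the TCP to the grasp point, in m); z points along the fingers, y is the line along which they close (so a half turn about z gives the same grasp; the last joint's range is limited). The gripper opens to 94 mm and grips with 3 to 60 N. Pads are 16 mm wide; open, the fingers measure 119 mm over their backs; the gripper's body (75 mm by 177 mm) begins 78 mm behind the grasp point.
Start: joints at [1.034, 0.3, 1.521, -0, 1.321, -0.067], TCP at [0.249, 0.49, 0.405] pointing down, gripper open.
Joint ranges: [-3.03, 3.03], [-0.79, 2.21], [0.23, 2.52], [-1.04, 4.18], [0, 3.07], [-2.55, 2.55]. Speed limits (rad/s): [2.22, 2.22, 2.57, 3.14, 3.14, 3.14].

### API

Orientations are given as [roll, pitch, yaw] about the fixed x, y, z axes, in that order (R = Rz(yaw) Ry(pitch) Rx(roll)).
In Python, from station import ctrl gives the robot as it stands. The module is installed in compiled form; this text tells all that it offers.
- The arm moves only by the shell command python3 -m jog 'ROWS' [OPENING] [FORCE]. ROWS is JSON, a list of rows, each a list of 6 numbers: the shift along the tool's x, y, z in cm, then the turn, a rotation vector about the tool's x, y, z in rad. In form: [[tx, ty, tz, ax, ay, az], ...]. A call has 1 to 8 rows; each row is the pose to reach, as a shift and turn from the pose commanded when the call began, along the tool's axes at that moment; what a row does not reach only later rows make up. A row lasts 1/10 s, in which the tool goes at most 50 mm and 8.59 degrees, less where a joint would pass 70% of its speed; a pose out of reach is approached as far as the arm can. A call with a gripper value outside its range is refused whole. OPENING is the opening in per cent of the stroke, from 0 (shut) to 100 (fully open), set as the call begins (- or left out, the last holds). The fingers move at their own pace and stop on an object; FORCE is the grip in N (left out, the last holds). Time passes only in rows, so rows that repeat a pose let the fingers close. It gives the time, the measured TCP pose, the force, the opening and the grip force at its end, in the units of the state.
- ctrl.get_obs(): the state, without advancing time (a new reading comes with each control period).
- ctrl.camera(name): name is "side" or "top"; returns a dict with "img" (480x640x3 uint8, blue, green, red), "intrinsics" (3x3 intrinsics, pixels), "R" (3x3) and "t" (3): a world point X has camera coordinates R X + t. Camera axes: x right, y down, z forward; pixel columns grow to the right and rows downward; lengths in m; the calibration is good to about 2 mm. A picture is of the moment at which its call begins. There is no depth.
- ctrl.hand_in(): hands the job in; it is judged then, once.
The state is a dict: "time_s": time; "qpos": joint angles; "joint_vel": joint speeds; "tau": joint torques, N m; "ee_pos": TCP position; "eef_rot": TCP orientation; "force": force on the tool from outside, world axes, zero at the start; "moment": the same for the moment, N m; "grip_width": finger opening in m; "grip_force": force on a finger pad.
Only numpy, scipy, OpenCV 4.12 (cv2) and the standard library are available. Lean on these libraries where they do the work, as an engineer would, in place of code of your own. Each camera call takes 0.05 s, during which the arm holds its last target. There are 200 camera calls.

## Working session

There is one attempt and no reset: what is moved stays moved. The work goes in short steps, Python scripts to look and compute and a shell command to move; the robot and the scene stay as the last step left them, time stands still between calls to the robot, and variables do not carry over. Pictures are saved under pics/ and viewed, at most 14 in all, crops included, and the job is handed in when it is done.

```bash
mkdir -p pics; python3 - <<'E'
from station import ctrl
import cv2,numpy as np
for n in("top","side"):
    c=ctrl.camera(n); cv2.imwrite(f"pics/{n}0.png",c["img"])
    print(n,c["intrinsics"],c["R"],c["t"], -np.array(c["R"]).T@np.array(c["t"]))
print(ctrl.get_obs(),ctrl.tcp_to_grasp)
E
```

```text
top [[567.49765849   0.         316.61725393]
 [  0.         567.49765849 244.08405499]
 [  0.           0.           1.        ]] [[ 0.06447663 -0.99791829  0.00136163]
 [-0.97677321 -0.06338971 -0.20468471]
 [ 0.20434493  0.01186737 -0.97882701]] [-0.03369771  0.5897733   1.03845415] [ 0.36604464 -0.00856572  1.13723043]
side [[443.18015772   0.         321.1952509 ]
 [  0.         443.18015772 247.40051691]
 [  0.           0.           1.        ]] [[ 0.99936008 -0.03502801  0.00724401]
 [-0.01718087 -0.64770018 -0.76170158]
 [ 0.03137284  0.76108969 -0.64788751]] [-0.57285197  0.08347744  0.95118383] [ 0.54407826 -0.68993371  0.68399477]
{'time_s': 0.1, 'qpos': array([ 1.03439551e+00,  3.00428176e-01,  1.52152174e+00,  2.08234776e-05,
        1.32067177e+00, -6.65674113e-02]), 'joint_vel': array([-0.00073104, -0.00331245, -0.00261305,  0.00072643,  0.00220424,
       -0.00095946]), 'tau': array([ 7.98927977e-04, -5.32636714e+01, -3.53284335e+01,  7.09232013e-02,
        2.34601140e-02, -6.23738083e-05]), 'ee_pos': array([0.24897816, 0.49038972, 0.40413487]), 'eef_rot': array([-3.14056725e+00, -8.85745935e-05,  2.67175404e+00]), 'force': array([ 0.67667358, -0.02464367, -0.57195925]), 'moment': array([-0.02670952, -0.03374591, -0.02955827]), 'grip_force': 0.0, 'grip_width': 0.09431274383540093} 0.1804
```

View pics/top0.png

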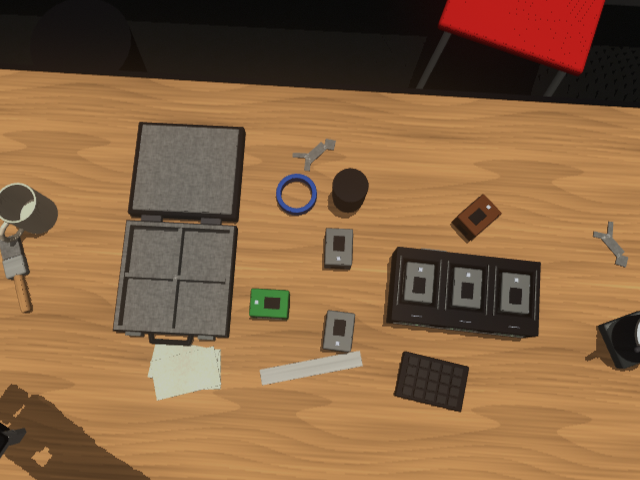

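View pics/side0.png

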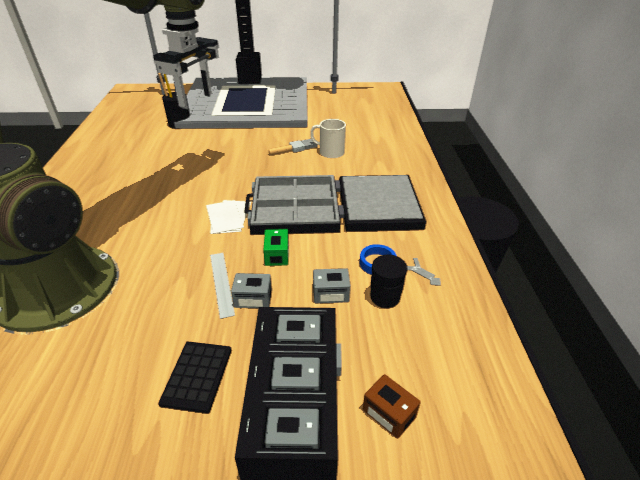

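Top view shows grey packs on the desk at (338,248) and (339,331), which are the spent ones. Green (269,304) and brown (478,217) are look-alikes. The dock is at (465,291) with grey packs in its bays at (419,284), (467,290) and (515,295). The case is at (177,278), the tape at (296,194) and the lens at (350,190). I'll confirm with one enlarged crop and measure from it.

```bash
cat > h.py <<'E'
from station import ctrl
import cv2,numpy as np
def ray(c,uv,z):
    K,R,t=[np.array(c[k]) for k in("intrinsics","R","t")]
    C=-R.T@t; d=R.T@np.linalg.inv(K)@np.array([uv[0],uv[1],1.]); return C+d*(z-C[2])/d[2]
def proj(c,X):
    K,R,t=[np.array(c[k]) for k in("intrinsics","R","t")]
    p=K@(R@np.array(X)+t); return p[:2]/p[2]
def crop(c,x0,y0,x1,y1,s,fn): cv2.imwrite(fn,cv2.resize(c["img"][y0:y1,x0:x1],None,fx=s,fy=s,interpolation=cv2.INTER_CUBIC))
E
python3 - <<'E'
from h import *
c=ctrl.camera("top"); crop(c,240,220,550,350,2.55,"pics/c1.png"); crop(c,105,210,250,350,4,"pics/c2.png")
E
```

```text
(no output)
```

View pics/c1.png

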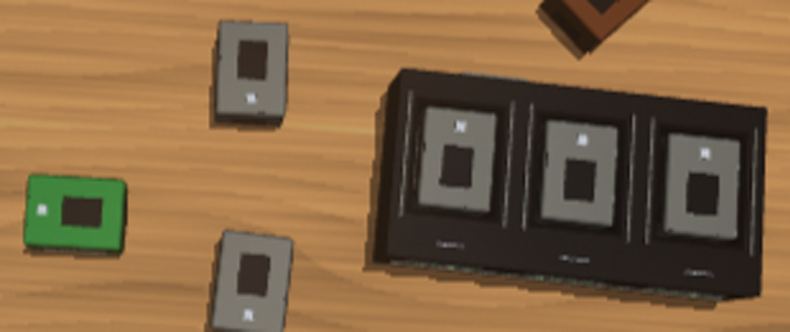

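View pics/c2.png

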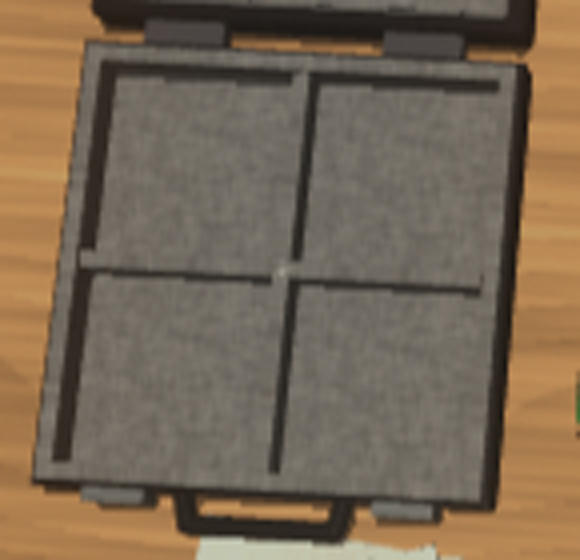

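The crop confirms two plain grey packs on the desk at (338,248) and (339,331) full-image. Green is at left and brown at the top edge, and all three bays hold grey packs. In the case crop the centre cross is at about (283,271), with rim corners near (87,40), (525,65), (490,507) and (35,480). Next I'll fit the poses numerically.

```bash
cat >> h.py <<'E'
def packs(c,z,xr=(0.2,0.62),yr=(-0.45,0.45),maxsat=45,lo=70):
    "grey pack tops on plane z: list of x,y,yaw(long side),size"
    s=2000. # px per m
    W,H=int((xr[1]-xr[0])*s),int((yr[1]-yr[0])*s)
    P=np.float32([[0,0],[W,0],[W,H],[0,H]])
    Q=np.float32([proj(c,[xr[0]+p[0]/s,yr[0]+p[1]/s,z]) for p in P])
    im=cv2.warpPerspective(c["img"],cv2.getPerspectiveTransform(Q,P),(W,H),flags=cv2.INTER_CUBIC)
    hsv=cv2.cvtColor(im,cv2.COLOR_BGR2HSV)
    m=((hsv[...,1]<maxsat)&(hsv[...,2]>lo)).astype(np.uint8)
    out=[]
    for k in cv2.findContours(m,cv2.RETR_EXTERNAL,cv2.CHAIN_APPROX_NONE)[0]:
        (cx,cy),(w,h),a=cv2.minAreaRect(k); w/=s;h/=s
        if w<h: w,h,a=h,w,a+90
        if 0.055<w<0.095 and 0.035<h<0.07:
            a=(a+90)%180-90; out.append([xr[0]+cx/s,yr[0]+cy/s,np.radians(a),w,h,cv2.contourArea(k)/s/s/w/h])
    return np.array(out)
E
python3 - <<'E'
from h import *
np.set_printoptions(precision=4,suppress=True)
c=ctrl.camera("top")
print(packs(c,.083)); print(packs(c,.05))
for q in[(87,40),(525,65),(490,507),(35,480),(283,271)]: print(ray(c,(105+q[0]/4,210+q[1]/4),.034))
for n,q in(("c1",[(403,69),(767,108),(760,298),(388,262)]),):
  print([ray(c,(240+a/2.55,220+b/2.55),.08)[:2] for a,b in q])
print(ray(c,(297,194),.012),ray(c,(350,184),.092),ray(c,(269,304),.05),ray(c,(478,215),.05))
E
```

```text
[[ 0.5843 -0.0375  0.0133  0.0692  0.0502  0.9544]
 [ 0.4263 -0.0467 -0.0644  0.0695  0.0506  0.9622]
 [ 0.5266 -0.1917 -0.0461  0.0731  0.0527  0.9604]
 [ 0.5224 -0.2816 -0.0512  0.0729  0.0526  0.9541]
 [ 0.5182 -0.3713 -0.0483  0.0728  0.0526  0.9583]]
[[ 0.5875 -0.0383  0.0118  0.0645  0.0517  0.9594]
 [ 0.4282 -0.0479 -0.0666  0.0716  0.0522  0.9641]
 [ 0.5315 -0.1973 -0.0454  0.0753  0.0545  0.9615]
 [ 0.5273 -0.2901 -0.0476  0.0752  0.0542  0.956 ]
 [ 0.5229 -0.3826 -0.05    0.0752  0.0542  0.9577]]
[0.6209 0.3875 0.034 ]
[0.6223 0.1675 0.034 ]
[0.4039 0.1638 0.034 ]
[0.4025 0.3835 0.034 ]
[0.5112 0.2761 0.034 ]
[array([ 0.591 , -0.1506]), array([ 0.579 , -0.4212]), array([ 0.439 , -0.4139]), array([ 0.4474, -0.1448])]
[0.7037 0.0523 0.012 ] [ 0.7063 -0.0524  0.092 ] [0.4702 0.088  0.05  ] [ 0.6724 -0.3103  0.05  ]
```

```bash
cat > go.py <<'E'
import sys; from h import *; from scipy.spatial.transform import Rotation as Ro
x,y,z,yaw=map(float,sys.argv[1:5]); o=ctrl.get_obs()
R=Ro.from_euler("xyz",o["eef_rot"]); T=Ro.from_euler("xyz",[np.pi,0,yaw])
print("shift cm",np.round(100*R.inv().apply(np.array([x,y,z])-o["ee_pos"]),2),"turn",np.round((R.inv()*T).as_rotvec(),3),"at",np.round(o["ee_pos"],4),"t",o["time_s"])
E
python3 go.py 0.5266 -0.1917 0.309 3.094
python3 - <<'E'
from h import *
np.set_printoptions(precision=4,suppress=True)
print(packs(ctrl.camera("top"),.05,xr=(.3,.7),yr=(-.12,.12)))
E
```

```text
shift cm [-55.63 -48.24   9.56] turn [-0.001 -0.    -0.422] at [0.249  0.4904 0.4043] t 0.2
[[ 0.5911 -0.0383  0.021   0.0712  0.0519  0.9578]
 [ 0.4282 -0.048  -0.0658  0.0716  0.0522  0.9643]]
```

```bash
python3 -m jog '[[-4,-3,0,0,0,-0.1],[-8,-6,0,0,0,-0.2],[-12,-9,0,0,0,-0.3],[-16,-12.5,0,0,0,-0.422],[-20,-16,0,0,0,-0.422],[-24,-20,0,0,0,-0.422],[-28,-24,0,0,0,-0.422],[-28,-24,0,0,0,-0.422]]' 0 20; python3 go.py 0.5266 -0.1917 0.309 3.094
```

```text
time_s: 1.05
ee_pos: [0.3905, 0.1467, 0.4048]
eef_rot: [-3.141, 0.0, 3.091]
force: [-0.3, 0.5, -0.0]
grip_width: 0.0337
grip_force: 0.0
shift cm [-15.29 -33.11   9.59] turn [-0.     0.    -0.003] at [0.3905 0.1467 0.4048] t 1.05
```

```bash
python3 -m jog '[[-2,-4.4,0,0,0,0],[-4,-8.8,0,0,0,0],[-6,-13.2,0,0,0,0],[-8,-17.6,0,0,0,0],[-10,-22,0,0,0,0],[-12,-26.4,0,0,0,0],[-14,-30.5,2,0,0,0],[-15.3,-33.1,4,0,0,0]]'; python3 -m jog '[[0,0,3,0,0,0],[0,0,5.5,0,0,0],[0,0,5.5,0,0,0],[0,0,5.5,0,0,0]]'; python3 go.py 0.5266 -0.1917 0.273 3.094
```

```text
time_s: 1.85
ee_pos: [0.5275, -0.1911, 0.3641]
eef_rot: [-3.141, 0.001, 3.092]
force: [0.3, 0.4, -0.2]
grip_width: 0.0006
grip_force: 0.0
time_s: 2.25
ee_pos: [0.5272, -0.1883, 0.3103]
eef_rot: [-3.142, -0.0, 3.094]
force: [-0.5, 0.4, 0.1]
grip_width: 0.0004
grip_force: 0.0
shift cm [ 0.04 -0.34  3.73] turn [-0. -0. -0.] at [ 0.5272 -0.1883  0.3103] t 2.25
```

```bash
python3 -m jog '[[0,-0.3,1,0,0,0],[0,-0.3,2,0,0,0],[0,-0.3,2.6,0,0,0],[0,-0.3,3,0,0,0],[0,-0.3,3.3,0,0,0],[0,-0.3,3.6,0,0,0],[0,-0.3,3.75,0,0,0],[0,-0.3,3.75,0,0,0]]'; python3 -m jog '[[0,0,0,0,0,0],[0,0,0,0,0,0]]'
```

```text
time_s: 3.05
ee_pos: [0.527, -0.1912, 0.2729]
eef_rot: [-3.141, 0.001, 3.094]
force: [-3.4, 1.5, 11.3]
grip_width: 0.0008
grip_force: 5.3
time_s: 3.25
ee_pos: [0.527, -0.1913, 0.2731]
eef_rot: [-3.141, 0.001, 3.094]
force: [-4.3, 2.3, 10.0]
grip_width: 0.0002
grip_force: 5.3
```

```bash
python3 -m jog '[[0,0,-0.5,0,0,0],[0,0,-1,0,0,0],[0,0,-2,0,0,0],[0,0,-3,0,0,0],[0,0,-5,0,0,0],[0,0,-8,0,0,0],[0,0,-8,0,0,0]]'; python3 go.py 0.5224 -0.2816 0.309 3.094;python3 - <<'E'
from h import *
np.set_printoptions(precision=4,suppress=True)
c=ctrl.camera("top");cv2.imwrite("pics/t1.png",c["img"])
print(packs(c,.11,yr=(-.45,-.15)))
E
```

```text
time_s: 3.95
ee_pos: [0.5272, -0.1914, 0.356]
eef_rot: [-3.14, 0.005, 3.094]
force: [0.0, -0.4, 0.3]
grip_width: 0.0009
grip_force: 0.0
shift cm [ 0.07 -9.03  4.72] turn [-0.002  0.005 -0.   ] at [ 0.5272 -0.1914  0.356 ] t 3.95
[[ 0.5142 -0.3621 -0.0515  0.0714  0.0512  0.8398]]
```

```bash
python3 -m jog '[[0,-4,0,0,0,0],[0,-8,0,0,0,0],[0,-9,0,0,0,0],[0,-9,3,0,0,0],[0,-9,5,0,0,0],[0,-9,5,0,0,0]]';python3 go.py 0.5224 -0.2816 0.273 3.094;python3 - <<'E'
from h import *
c=ctrl.camera("side");cv2.imwrite("pics/s1.png",c["img"][180:,100:500])
E
```

```text
time_s: 4.6
ee_pos: [0.5221, -0.2806, 0.2987]
eef_rot: [3.139, -0.005, 3.094]
force: [0.2, -0.6, -0.7]
grip_width: 0.0002
grip_force: 0.0
shift cm [-0.05 -0.11  2.57] turn [ 0.003 -0.005 -0.   ] at [ 0.5221 -0.2806  0.2987] t 4.6
```

View pics/s1.png

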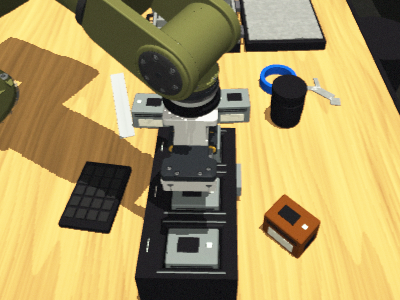

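The gripper hides bay 1 in this view, with the fingers over bay 2 at (192,190). I'll carry on pressing bay 2, then bay 3.

```bash
python3 -m jog '[[0,-0.1,0.8,0,0,0],[0,-0.1,1.4,0,0,0],[0,-0.1,1.8,0,0,0],[0,-0.1,2.1,0,0,0],[0,-0.1,2.4,0,0,0],[0,-0.1,2.6,0,0,0],[0,-0.1,2.6,0,0,0],[0,-0.1,2.6,0,0,0]]'; python3 -m jog '[[0,0,-0.5,0,0,0],[0,0,-1,0,0,0],[0,0,-2,0,0,0],[0,0,-3,0,0,0],[0,0,-5,0,0,0],[0,0,-8,0,0,0],[0,0,-8,0,0,0]]';  python3 -m jog '[[0,-4,0,0,0,0],[0,-8,0,0,0,0],[0,-9,0,0,0,0],[0,-9,3,0,0,0],[0,-9,5,0,0,0],[0,-9,5,0,0,0],[0,-9,5,0,0,0]]';python3 go.py 0.5182 -0.3713 0.273 3.094
```

```text
time_s: 5.45
ee_pos: [0.5227, -0.2821, 0.2773]
eef_rot: [-3.141, 0.001, 3.094]
force: [-2.3, 2.0, 9.2]
grip_width: 0.0003
grip_force: 4.8
time_s: 6.15
ee_pos: [0.5227, -0.2823, 0.3604]
eef_rot: [-3.139, 0.005, 3.094]
force: [1.3, -0.4, -0.2]
grip_width: 0.0006
grip_force: 0.0
time_s: 6.85
ee_pos: [0.5184, -0.3718, 0.3066]
eef_rot: [3.141, -0.0, 3.094]
force: [0.4, -0.2, 1.0]
grip_width: 0.0005
grip_force: 0.0
shift cm [0.02 0.05 3.36] turn [ 0. -0.  0.] at [ 0.5184 -0.3718  0.3066] t 6.85
```

```bash
python3 -m jog '[[0,0,1.5,0,0,0],[0,0,2,0,0,0],[0,0,2.4,0,0,0],[0,0,2.8,0,0,0],[0,0,3.1,0,0,0],[0,0,3.4,0,0,0],[0,0,3.4,0,0,0],[0,0,3.4,0,0,0]]';python3 go.py 0.5182 -0.3713 0.273 3.094
```

```text
time_s: 7.65
ee_pos: [0.5184, -0.3719, 0.2733]
eef_rot: [-3.141, 0.001, 3.094]
force: [-2.7, 3.9, 9.5]
grip_width: 0.0008
grip_force: 5.0
shift cm [0.02 0.06 0.03] turn [-0.     0.001 -0.   ] at [ 0.5184 -0.3719  0.2733] t 7.65
```

Next I'll lift clear, move aside toward the robot, and look.

```bash
python3 -m jog '[[0,0,-0.5,0,0,0],[0,0,-1,0,0,0],[0,0,-2,0,0,0],[0,0,-3,0,0,0],[0,0,-5,0,0,0],[0,0,-9,0,0,0],[0,0,-12,0,0,0],[0,0,-12,0,0,0]]';  python3 -m jog '[[4,3,0,0,0,0],[8,6,0,0,0,0],[12,9,0,0,0,0],[16,12,0,0,0,0],[16,16,0,0,0,0],[16,20,0,0,0,0],[16,20,0,0,0,0]]';python3 - <<'E'
from h import *
np.set_printoptions(precision=4,suppress=True)
c=ctrl.camera("top");crop(c,300,200,560,400,2.5,"pics/t2.png")
print(packs(c,.11,xr=(.4,.7),yr=(-.45,-.15)));print(packs(c,.083,xr=(.4,.7),yr=(-.45,-.15)))
E
```

```text
time_s: 8.45
ee_pos: [0.5182, -0.3721, 0.3974]
eef_rot: [-3.137, 0.006, 3.094]
force: [-0.5, -0.0, 0.5]
grip_width: 0.0002
grip_force: 0.0
time_s: 9.15
ee_pos: [0.3676, -0.1618, 0.3921]
eef_rot: [3.141, 0.0, 3.097]
force: [0.3, -0.2, -0.6]
grip_width: 0.0006
grip_force: 0.0
[[ 0.5268 -0.1916 -0.0454  0.0731  0.0529  0.9652]
 [ 0.5226 -0.2814 -0.0447  0.073   0.0525  0.9664]
 [ 0.514  -0.372  -0.0493  0.0897  0.055   0.7849]]
[[ 0.531  -0.1964 -0.0491  0.0753  0.0541  0.9641]
 [ 0.5267 -0.2886 -0.0447  0.0748  0.054   0.9647]
 [ 0.5179 -0.3815 -0.0512  0.0921  0.0565  0.7842]]
```

View pics/t2.png

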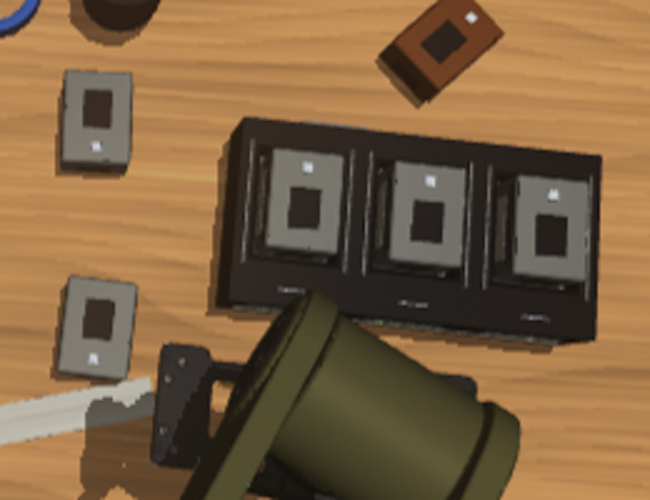

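All three packs now stand up out of their bays, with tops at about (305,200), (428,213) and (551,227) in the crop. I'll grasp bay 1's pack.

```bash
python3 -m jog '[[-4,-0.5,0,0,0,0],[-8,-1,0,0,0,0],[-12,-1.5,0,0,0,0],[-16,-2.2,0,0,0,0],[-16,-2.2,3,0,0,0],[-16,-2.2,5,0,0,0],[-16,-2.2,5,0,0,0]]' 82 20; python3 go.py 0.5268 -0.1916 0.286 3.095
```

```text
time_s: 9.9
ee_pos: [0.5265, -0.1952, 0.3387]
eef_rot: [3.14, -0.005, 3.093]
force: [-1.0, -0.2, 0.4]
grip_width: 0.0528
grip_force: 0.0
shift cm [-0.04  0.35  5.27] turn [ 0.002 -0.005 -0.002] at [ 0.5265 -0.1952  0.3387] t 9.9
```

```bash
python3 -m jog '[[0,0.35,0,0,0,0],[0,0.35,0,0,0,0],[0,0.35,0,0,0,0],[0,0.35,2,0,0,0],[0,0.35,4,0,0,0],[0,0.35,5,0,0,0],[0,0.35,5,0,0,0],[0,0.35,5,0,0,0]]'; python3 go.py 0.5268 -0.1916 0.286 3.095; python3 -m jog '[[0,0,0,0,0,0],[0,0,0,0,0,0],[0,0,0,0,0,0],[0,0,0,0,0,0],[0,0,0,0,0,0]]' 40 25;python3 go.py 0.5268 -0.1916 0.286 3.095
```

```text
time_s: 10.7
ee_pos: [0.5271, -0.1909, 0.2931]
eef_rot: [-3.141, 0.001, 3.094]
force: [0.3, -0.1, 0.5]
grip_width: 0.0772
grip_force: 0.0
shift cm [ 0.03 -0.07  0.71] turn [-0.     0.001 -0.001] at [ 0.5271 -0.1909  0.2931] t 10.7
time_s: 11.2
ee_pos: [0.527, -0.1909, 0.2925]
eef_rot: [-3.141, 0.001, 3.094]
force: [0.7, -1.9, 1.6]
grip_width: 0.0538
grip_force: 25.0
shift cm [ 0.01 -0.07  0.65] turn [-0.     0.001 -0.001] at [ 0.527  -0.1909  0.2925] t 11.2
```

```bash
python3 -m jog '[[0,0,0,0,0,0],[0,0,0,0,0,0],[0,0,0.3,0,0,0],[0,0,0.7,0,0,0],[0,0,0.7,0,0,0]]' 70; python3 -m jog '[[0,0,0,0,0,0],[0,0,0,0,0,0],[0,0,0,0,0,0],[0,0,0,0,0,0]]' 40 30;python3 -m jog '[[0,0,-2,0,0,0],[0,0,-5,0,0,0],[0,0,-10,0,0,0],[0,0,-10,0,0,0]]'; python3 go.py 0.564 0.328 0.386 3.154
```

```text
time_s: 11.7
ee_pos: [0.5268, -0.1907, 0.2843]
eef_rot: [3.141, -0.001, 3.094]
force: [-0.1, -0.4, -0.3]
grip_width: 0.0655
grip_force: 0.0
time_s: 12.1
ee_pos: [0.5269, -0.1908, 0.2852]
eef_rot: [-3.142, 0.0, 3.094]
force: [0.8, 0.4, -0.4]
grip_width: 0.0537
grip_force: 30.0
time_s: 12.5
ee_pos: [0.5272, -0.1909, 0.3914]
eef_rot: [-3.138, 0.009, 3.094]
force: [0.3, 0.4, -2.3]
grip_width: 0.0538
grip_force: 30.0
shift cm [-1.2  52.01  0.37] turn [-0.004  0.009 -0.06 ] at [ 0.5272 -0.1909  0.3914] t 12.5
```

```bash
python3 -m jog '[[0,5,0,0,0,-0.06],[0,10,0,0,0,-0.06],[0,15,0,0,0,-0.06],[-0.5,20,0,0,0,-0.06],[-0.5,25,0,0,0,-0.06],[-0.5,30,0,0,0,-0.06],[-1,35,0,0,0,-0.06],[-1,38,0,0,0,-0.06]]';python3 go.py 0.564 0.328 0.300 3.154
```

```text
time_s: 13.3
ee_pos: [0.5548, 0.1915, 0.3843]
eef_rot: [3.141, -0.001, -3.128]
force: [0.2, -0.5, -2.3]
grip_width: 0.0535
grip_force: 30.0
shift cm [-1.12 13.64  8.43] turn [ 0.    -0.001  0.002] at [0.5548 0.1915 0.3843] t 13.3
```

```bash
python3 -m jog '[[0,4,0,0,0,0],[0,8,0,0,0,0],[-1,12,0,0,0,0],[-1,13.7,0,0,0,0],[-1,13.7,2,0,0,0],[-1,13.7,5,0,0,0],[-1,13.7,8,0,0,0],[-1,13.7,8,0,0,0]]';python3 go.py 0.564 0.328 0.236 3.154;python3 - <<'E'
from h import *
crop(ctrl.camera("side"),180,120,460,320,2.5,"pics/s2.png")
E
```

```text
time_s: 14.1
ee_pos: [0.5628, 0.3248, 0.3003]
eef_rot: [-3.138, -0.007, -3.13]
force: [-0.2, -0.2, -2.8]
grip_width: 0.0538
grip_force: 30.0
shift cm [-0.17  0.34  6.43] turn [-0.004 -0.007 -0.   ] at [0.5628 0.3248 0.3003] t 14.1
```

View pics/s2.png

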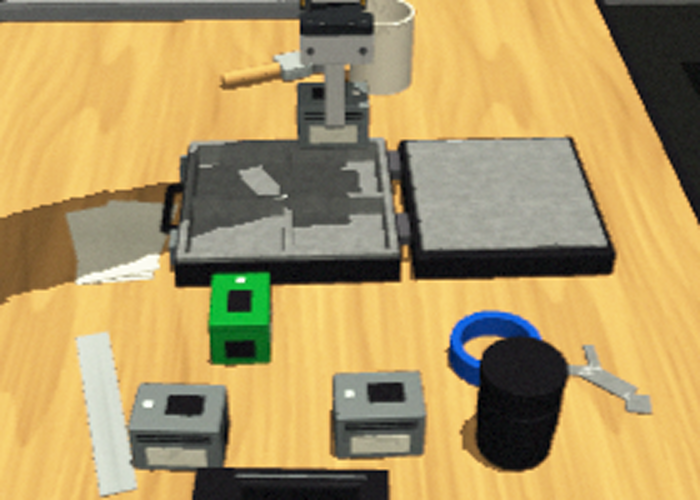

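The pack is held upright at (333,115), above the far +x compartment. I'll lower it and release.

```bash
python3 -m jog '[[-0.1,0.3,2,0,0,0],[-0.1,0.3,4,0,0,0],[-0.1,0.3,5.2,0,0,0],[-0.1,0.3,5.8,0,0,0],[-0.1,0.3,6.1,0,0,0],[-0.1,0.3,6.3,0,0,0],[-0.1,0.3,6.3,0,0,0],[-0.1,0.3,6.3,0,0,0]]';python3 go.py 0.564 0.328 0.2345 3.154
```

```text
time_s: 14.95
ee_pos: [0.5644, 0.3284, 0.2428]
eef_rot: [3.141, 0.001, -3.129]
force: [0.8, -0.2, -2.3]
grip_width: 0.0537
grip_force: 30.0
shift cm [ 0.04 -0.04  0.83] turn [ 0.     0.001 -0.   ] at [0.5644 0.3284 0.2428] t 14.95
```

```bash
python3 -m jog '[[0,0,0.4,0,0,0],[0,0,0.7,0,0,0],[0,0,0.8,0,0,0],[0,0,0.8,0,0,0]]'; python3 -m jog '[[0,0,0,0,0,0],[0,0,0,0,0,0],[0,0,0,0,0,0]]' 67; python3 -m jog '[[0,0,-2,0,0,0],[0,0,-5,0,0,0],[0,0,-10,0,0,0],[0,0,-15,0,0,0],[0,0,-15,0,0,0]]'; python3 go.py 0.5226 -0.2814 0.386 3.095
```

```text
time_s: 15.35
ee_pos: [0.5643, 0.3284, 0.2338]
eef_rot: [-3.141, -0.0, -3.129]
force: [0.4, -0.6, -1.4]
grip_width: 0.054
grip_force: 30.0
time_s: 15.65
ee_pos: [0.5644, 0.3285, 0.2345]
eef_rot: [3.141, 0.001, -3.129]
force: [-0.1, 1.0, -0.6]
grip_width: 0.0629
grip_force: 0.0
time_s: 16.15
ee_pos: [0.5643, 0.3285, 0.3923]
eef_rot: [3.136, 0.011, -3.129]
force: [0.1, -0.5, 0.1]
grip_width: 0.0632
grip_force: 0.0
shift cm [  4.93 -60.93   0.26] turn [0.006 0.011 0.059] at [0.5643 0.3285 0.3923] t 16.15
```

```bash
python3 -m jog '[[0,-5,0,0,0,0.059],[0,-10,0,0,0,0.059],[1,-15,0,0,0,0.059],[1,-20,0,0,0,0.059],[2,-25,0,0,0,0.059],[3,-30,0,0,0,0.059],[3,-35,0,0,0,0.059],[3,-38,0,0,0,0.059]]' 76; python3 go.py 0.5226 -0.2814 0.386 3.095; python3 - <<'E'
from h import *
np.set_printoptions(precision=4,suppress=True)
c=ctrl.camera("top"); print(packs(c,.058,xr=(.4,.63),yr=(.16,.4),maxsat=60,lo=60)); crop(c,105,210,250,350,3,"pics/c3.png")
E
```

```text
time_s: 16.95
ee_pos: [0.5383, -0.0547, 0.3842]
eef_rot: [-3.141, 0.001, 3.093]
force: [0.4, 0.2, -0.1]
grip_width: 0.0714
grip_force: 0.0
shift cm [  0.48 -22.72  -0.17] turn [-0.     0.001 -0.002] at [ 0.5383 -0.0547  0.3842] t 16.95
[]
```

View pics/c3.png

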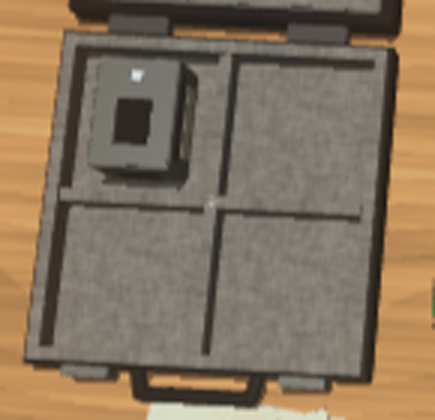

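The first pack stands in the upper-left compartment, crop (135,115). Next is bay 2.

```bash
python3 -m jog '[[0,-5,0,0,0,0],[0,-10,0,0,0,0],[0,-15,0,0,0,0],[0.5,-20,0,0,0,0],[0.5,-22.7,0,0,0,0],[0.5,-22.7,4,0,0,0],[0.5,-22.7,6,0,0,0],[0.5,-22.7,6,0,0,0]]'; python3 -m jog '[[0,0,0,0,0,0],[0,0,0,0,0,0]]'; python3 go.py 0.5226 -0.2814 0.285 3.095
```

```text
time_s: 17.8
ee_pos: [0.5229, -0.2784, 0.3211]
eef_rot: [3.139, -0.004, 3.094]
force: [0.5, -0.5, 0.8]
grip_width: 0.0711
grip_force: 0.0
time_s: 18.0
ee_pos: [0.5236, -0.2783, 0.3258]
eef_rot: [-3.14, 0.002, 3.095]
force: [-0.1, -0.1, 0.2]
grip_width: 0.0715
grip_force: 0.0
shift cm [ 0.1  -0.31  4.08] turn [-0.001  0.002  0.   ] at [ 0.5236 -0.2783  0.3258] t 18.0
```

```bash
python3 -m jog '[[0.1,-0.3,1,0,0,0],[0.1,-0.3,2,0,0,0],[0.1,-0.3,3.2,0,0,0],[0.1,-0.3,4,0,0,0],[0.1,-0.3,4,0,0,0],[0.1,-0.3,4,0,0,0]]';python3 -m jog '[[0,0,0,0,0,0],[0,0,0,0,0,0],[0,0,0,0,0,0],[0,0,0,0,0,0],[0,0,0,0,0,0]]' 40 30;python3 -m jog '[[0,0,-2,0,0,0],[0,0,-5,0,0,0],[0,0,-10,0,0,0],[0,0,-10,0,0,0]]'; python3 go.py 0.564 0.224 0.386 3.154
```

```text
time_s: 18.6
ee_pos: [0.5223, -0.2814, 0.284]
eef_rot: [3.141, -0.0, 3.095]
force: [0.2, 0.2, -0.8]
grip_width: 0.0714
grip_force: 0.0
time_s: 19.1
ee_pos: [0.5223, -0.2814, 0.2845]
eef_rot: [-3.141, 0.001, 3.095]
force: [0.3, -1.5, 1.7]
grip_width: 0.0538
grip_force: 30.0
time_s: 19.5
ee_pos: [0.5225, -0.2814, 0.3904]
eef_rot: [-3.137, 0.008, 3.095]
force: [0.1, 0.1, -1.2]
grip_width: 0.0535
grip_force: 30.0
shift cm [-1.79 50.68  0.23] turn [-0.005  0.008 -0.059] at [ 0.5225 -0.2814  0.3904] t 19.5
```

```bash
python3 -m jog '[[0,5,0,0,0,-0.06],[0,10,0,0,0,-0.06],[-0.5,15,0,0,0,-0.06],[-0.5,20,0,0,0,-0.06],[-1,25,0,0,0,-0.06],[-1,30,0,0,0,-0.06],[-1.5,35,0,0,0,-0.06],[-1.8,38,0,0,0,-0.06]]';python3 go.py 0.564 0.224 0.300 3.154
```

```text
time_s: 20.3
ee_pos: [0.5577, 0.1005, 0.3833]
eef_rot: [3.141, -0.001, -3.126]
force: [0.4, -1.1, -2.1]
grip_width: 0.0538
grip_force: 30.0
shift cm [-0.83 12.33  8.34] turn [ 0.    -0.001  0.003] at [0.5577 0.1005 0.3833] t 20.3
```

```bash
python3 -m jog '[[0,4,0,0,0,0],[0,8,0,0,0,0],[-0.8,12,0,0,0,0],[-0.8,12.3,0,0,0,0],[-0.8,12.3,3,0,0,0],[-0.8,12.3,6,0,0,0],[-0.8,12.3,9,0,0,0],[-0.8,12.3,9,0,0,0]]';python3 -m jog '[[0,0,0,0,0,0],[0,0,0,0,0,0]]';python3 go.py 0.564 0.224 0.2345 3.154
```

```text
time_s: 21.1
ee_pos: [0.5635, 0.2198, 0.2896]
eef_rot: [-3.139, -0.008, -3.129]
force: [-0.3, 0.5, -2.8]
grip_width: 0.054
grip_force: 30.0
time_s: 21.3
ee_pos: [0.5647, 0.2204, 0.2959]
eef_rot: [3.141, 0.002, -3.129]
force: [0.8, 0.0, -2.2]
grip_width: 0.0538
grip_force: 30.0
shift cm [0.08 0.36 6.14] turn [0.001 0.002 0.001] at [0.5647 0.2204 0.2959] t 21.3
```

```bash
python3 -m jog '[[0.1,0.3,2,0,0,0],[0.1,0.3,4,0,0,0],[0.1,0.3,5.2,0,0,0],[0.1,0.3,5.7,0,0,0],[0.1,0.3,6,0,0,0],[0.1,0.3,6.1,0,0,0],[0.1,0.3,6.1,0,0,0]]'; python3 -m jog '[[0,0,0,0,0,0],[0,0,0,0,0,0],[0,0,0,0,0,0],[0,0,0,0,0,0]]' 67; python3 -m jog '[[0,0,-2,0,0,0],[0,0,-5,0,0,0],[0,0,-10,0,0,0],[0,0,-15,0,0,0],[0,0,-15,0,0,0]]'; python3 go.py 0.5182 -0.3713 0.386 3.095
```

```text
time_s: 22.0
ee_pos: [0.5635, 0.2235, 0.2338]
eef_rot: [3.141, 0.001, -3.128]
force: [0.5, 0.7, -1.7]
grip_width: 0.0539
grip_force: 30.0
time_s: 22.4
ee_pos: [0.5634, 0.2235, 0.2334]
eef_rot: [3.141, 0.0, -3.128]
force: [0.3, 0.1, -0.2]
grip_width: 0.0626
grip_force: 0.0
time_s: 22.9
ee_pos: [0.5635, 0.2235, 0.3906]
eef_rot: [3.138, 0.011, -3.128]
force: [0.6, 0.3, 0.1]
grip_width: 0.0628
grip_force: 0.0
shift cm [  5.32 -59.42   0.21] turn [0.004 0.011 0.06 ] at [0.5635 0.2235 0.3906] t 22.9
```

```bash
python3 -m jog '[[0,-5,0,0,0,0.06],[0,-10,0,0,0,0.06],[1,-15,0,0,0,0.06],[1,-20,0,0,0,0.06],[2,-25,0,0,0,0.06],[3,-30,0,0,0,0.06],[3,-35,0,0,0,0.06],[3,-38,0,0,0,0.06]]' 76; python3 -m jog '[[0,-5,0,0,0,0],[0,-10,0,0,0,0],[0,-15,0,0,0,0],[0.5,-20,0,0,0,0],[0.5,-21.5,0,0,0,0],[0.5,-21.5,0,0,0,0]]'; python3 go.py 0.5182 -0.3713 0.285 3.095;  python3 - <<'E'
from h import *
np.set_printoptions(precision=4,suppress=True)
c=ctrl.camera("top"); print(packs(c,.05,xr=(.3,.75),yr=(-.13,.14)))
E
```

```text
time_s: 23.7
ee_pos: [0.5376, -0.1598, 0.383]
eef_rot: [-3.141, 0.0, 3.093]
force: [0.7, 0.2, -1.3]
grip_width: 0.0713
grip_force: 0.0
time_s: 24.3
ee_pos: [0.5227, -0.3731, 0.3822]
eef_rot: [3.141, -0.001, 3.092]
force: [-0.0, -0.0, 0.3]
grip_width: 0.0714
grip_force: 0.0
shift cm [0.45 0.16 9.72] turn [ 0.001 -0.001 -0.003] at [ 0.5227 -0.3731  0.3822] t 24.3
[[ 0.591  -0.0383  0.0114  0.0716  0.0517  0.9552]
 [ 0.4283 -0.048  -0.0666  0.0717  0.0523  0.9657]]
```

```bash
python3 -m jog '[[0.4,0.2,2,0,0,0],[0.4,0.2,5,0,0,0],[0.4,0.2,7,0,0,0],[0.4,0.2,8,0,0,0],[0.4,0.2,9,0,0,0],[0.4,0.2,9.7,0,0,0],[0.4,0.2,9.7,0,0,0],[0.4,0.2,9.7,0,0,0]]';python3 go.py 0.5182 -0.3713 0.285 3.095
```

```text
time_s: 25.15
ee_pos: [0.5195, -0.3692, 0.2868]
eef_rot: [-3.141, 0.001, 3.095]
force: [-0.3, -0.2, 0.2]
grip_width: 0.0717
grip_force: 0.0
shift cm [ 0.12 -0.21  0.18] turn [-0.     0.001 -0.   ] at [ 0.5195 -0.3692  0.2868] t 25.15
```

```bash
python3 -m jog '[[0.1,-0.2,0.2,0,0,0],[0.1,-0.2,0.2,0,0,0]]';python3 -m jog '[[0,0,0,0,0,0],[0,0,0,0,0,0],[0,0,0,0,0,0],[0,0,0,0,0,0],[0,0,0,0,0,0]]' 40 30;python3 -m jog '[[0,0,-2,0,0,0],[0,0,-5,0,0,0],[0,0,-10,0,0,0],[0,0,-10,0,0,0]]'; python3 -m jog '[[0,5,0,0,0,-0.06],[0,10,0,0,0,-0.06],[0,15,0,0,0,-0.06],[0,20,0,0,0,-0.06],[0,25,0,0,0,-0.06],[0,30,0,0,0,-0.06],[0,35,0,0,0,-0.06],[0,38,0,0,0,-0.06]]';python3 go.py 0.460 0.328 0.3 3.154
```

```text
time_s: 25.35
ee_pos: [0.5181, -0.3715, 0.2844]
eef_rot: [-3.141, 0.0, 3.095]
force: [-0.3, 0.5, -0.1]
grip_width: 0.0712
grip_force: 0.0
time_s: 25.85
ee_pos: [0.5183, -0.3713, 0.2843]
eef_rot: [-3.141, 0.0, 3.095]
force: [0.2, -1.6, 1.6]
grip_width: 0.0542
grip_force: 30.0
time_s: 26.25
ee_pos: [0.5185, -0.3712, 0.3909]
eef_rot: [-3.136, 0.008, 3.095]
force: [0.4, 0.1, -2.7]
grip_width: 0.0542
grip_force: 30.0
time_s: 27.05
ee_pos: [0.5356, 0.0115, 0.3834]
eef_rot: [3.141, -0.001, -3.127]
force: [0.5, 0.2, -4.0]
grip_width: 0.0533
grip_force: 30.0
shift cm [ 7.07 31.76  8.37] turn [ 0.001 -0.001  0.003] at [0.5356 0.0115 0.3834] t 27.05
```

```bash
python3 -m jog '[[1,4,0,0,0,0],[2.5,8,0,0,0,0],[4,12,0,0,0,0],[5.5,16,0,0,0,0],[7,20,0,0,0,0],[7,21.4,0,0,0,0],[7,21.4,3,0,0,0],[7,21.4,6,0,0,0]]';python3 -m jog '[[0,0,2,0,0,0],[0,0,2,0,0,0],[0,0,2,0,0,0]]';python3 go.py 0.460 0.224 0.2345 3.154
```

```text
time_s: 27.85
ee_pos: [0.463, 0.2218, 0.3232]
eef_rot: [3.141, 0.001, -3.127]
force: [0.2, -0.0, -4.3]
grip_width: 0.0537
grip_force: 30.0
time_s: 28.15
ee_pos: [0.4635, 0.2213, 0.3044]
eef_rot: [-3.141, -0.0, -3.129]
force: [-0.1, 0.0, -2.4]
grip_width: 0.0541
grip_force: 30.0
shift cm [0.34 0.28 6.99] turn [-0.    -0.     0.001] at [0.4635 0.2213 0.3044] t 28.15
```

```bash
python3 -m jog '[[0.3,0.3,2,0,0,0],[0.3,0.3,4,0,0,0],[0.3,0.3,5.5,0,0,0],[0.3,0.3,6.3,0,0,0],[0.3,0.3,6.8,0,0,0],[0.3,0.3,7,0,0,0],[0.3,0.3,7,0,0,0]]'; python3 -m jog '[[0,0,0,0,0,0],[0,0,0,0,0,0],[0,0,0,0,0,0],[0,0,0,0,0,0]]' 67; python3 -m jog '[[0,0,-2,0,0,0],[0,0,-5,0,0,0],[0,0,-10,0,0,0],[0,0,-15,0,0,0],[0,0,-15,0,0,0]]'; python3 go.py 0.429 -0.047 0.386 3.076
```

```text
time_s: 28.85
ee_pos: [0.4604, 0.2244, 0.2347]
eef_rot: [3.141, 0.001, -3.128]
force: [-0.0, -0.3, -3.0]
grip_width: 0.0536
grip_force: 30.0
time_s: 29.25
ee_pos: [0.4603, 0.2244, 0.2344]
eef_rot: [3.141, 0.0, -3.128]
force: [-0.7, 0.4, 0.1]
grip_width: 0.0628
grip_force: 0.0
time_s: 29.75
ee_pos: [0.4605, 0.2245, 0.3907]
eef_rot: [3.138, 0.01, -3.128]
force: [0.9, -0.5, -1.5]
grip_width: 0.0626
grip_force: 0.0
shift cm [  3.51 -27.11   0.33] turn [0.004 0.01  0.079] at [0.4605 0.2245 0.3907] t 29.75
```

```bash
python3 - <<'E'
from h import *
np.set_printoptions(precision=4,suppress=True)
c=ctrl.camera("top"); print(packs(c,.05,xr=(.3,.75),yr=(-.13,.14))); crop(c,105,180,555,380,1.7,"pics/c4.png")
E
python3 -m jog '[[0,-5,0,0,0,0.04],[1,-10,0,0,0,0.08],[2,-15,0,0,0,0.08],[3,-20,0,0,0,0.08],[3.5,-25,0,0,0,0.08],[3.5,-27,0,0,0,0.08],[3.5,-27,3,0,0,0.08],[3.5,-27,5,0,0,0.08]]' 80;python3 -m jog '[[0,0,3,0,0,0],[0,0,4,0,0,0],[0,0,4,0,0,0],[0,0,4,0,0,0]]'; python3 go.py 0.4286 -0.048 0.226 3.076
```

```text
[[ 0.591  -0.0383  0.013   0.0716  0.0518  0.9557]
 [ 0.4282 -0.0479 -0.0634  0.0718  0.0522  0.9645]]
time_s: 30.6
ee_pos: [0.4282, -0.0468, 0.3319]
eef_rot: [3.141, -0.002, 3.073]
force: [0.5, 0.2, -0.5]
grip_width: 0.0753
grip_force: 0.0
time_s: 31.0
ee_pos: [0.429, -0.046, 0.2948]
eef_rot: [-3.142, 0.0, 3.075]
force: [-0.1, 0.6, 0.4]
grip_width: 0.0753
grip_force: 0.0
shift cm [ 0.03 -0.2   6.88] turn [-0.     0.    -0.001] at [ 0.429  -0.046   0.2948] t 31.0
```

View pics/c4.png

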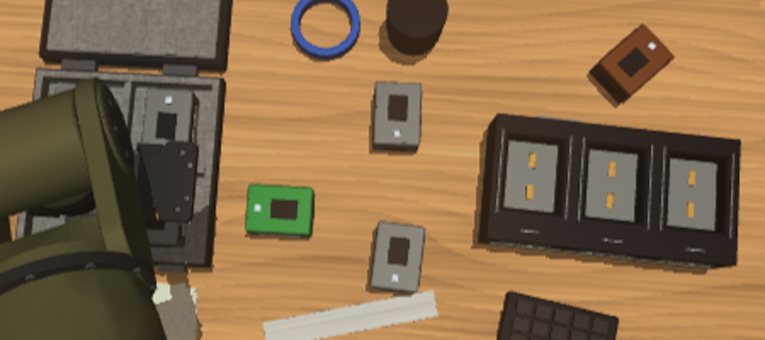

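The dock is now empty, with sleds up at (530,177), (611,184) and (691,195). Both spent packs are in place at (398,117) and (398,258). Descending on the nearer one.

```bash
python3 -m jog '[[0,-0.2,2,0,0,0],[0,-0.2,4,0,0,0],[0,-0.2,5.5,0,0,0],[0,-0.2,6.5,0,0,0],[0,-0.2,6.9,0,0,0],[0,-0.2,6.9,0,0,0]]';python3 go.py 0.4286 -0.048 0.226 3.076; python3 -m jog '[[0,0,0,0,0,0],[0,0,0,0,0,0],[0,0,0,0,0,0],[0,0,0,0,0,0],[0,0,0,0,0,0]]' 40 30;python3 -m jog '[[0,0,-2,0,0,0],[0,0,-5,0,0,0],[0,0,-10,0,0,0],[0,0,-14,0,0,0],[0,0,-14,0,0,0]]'; python3 go.py 0.5224 -0.2816 0.35 3.094
```

```text
time_s: 31.6
ee_pos: [0.4288, -0.048, 0.2255]
eef_rot: [-3.142, 0.0, 3.075]
force: [-0.2, -0.1, 0.7]
grip_width: 0.0753
grip_force: 0.0
shift cm [ 0.02  0.   -0.05] turn [-0.     0.    -0.001] at [ 0.4288 -0.048   0.2255] t 31.6
time_s: 32.1
ee_pos: [0.4288, -0.0481, 0.2256]
eef_rot: [-3.141, 0.001, 3.075]
force: [-1.1, -0.5, 6.9]
grip_width: 0.0539
grip_force: 30.0
time_s: 32.6
ee_pos: [0.4289, -0.0481, 0.3696]
eef_rot: [-3.141, 0.008, 3.075]
force: [0.3, 0.3, -4.4]
grip_width: 0.0539
grip_force: 30.0
shift cm [-10.87 -22.68   2.07] turn [-0.001  0.008 -0.019] at [ 0.4289 -0.0481  0.3696] t 32.6
```

```bash
python3 -m jog '[[-2,-4.4,0,0,0,-0.019],[-4,-8.8,0,0,0,-0.019],[-6,-13.2,0,0,0,-0.019],[-8,-17.6,0,0,0,-0.019],[-10,-21,0,0,0,-0.019],[-10.9,-22.7,0,0,0,-0.019],[-10.9,-22.7,0,0,0,-0.019],[-10.9,-22.7,0,0,0,-0.019]]';python3 -m jog '[[0,0,2,0,0,0],[0,0,2,0,0,0],[0,0,2,0,0,0]]'; python3 go.py 0.5224 -0.2816 0.32 3.094;python3 - <<'E'
from h import *
np.set_printoptions(precision=4,suppress=True)
z=ctrl.get_obs()["ee_pos"][2]-.1755
c=ctrl.camera("top");c2=ctrl.camera("side"); print(z,packs(c,z,xr=(.4,.7),yr=(-.45,-.15)))
a=cv2.resize(c["img"][220:360,370:550],None,fx=2.2,fy=2.2); b=cv2.resize(c2["img"][280:480,200:380],None,fx=2.2,fy=2.2); 
H=max(a.shape[0],b.shape[0]); o=np.zeros((H,a.shape[1]+b.shape[1],3),np.uint8); o[:a.shape[0],:a.shape[1]]=a;o[:b.shape[0],a.shape[1]:]=b; cv2.imwrite("pics/m1.png",o)
E
```

```text
time_s: 33.4
ee_pos: [0.5221, -0.2816, 0.3634]
eef_rot: [3.14, -0.002, 3.093]
force: [-0.2, -0.3, -3.6]
grip_width: 0.0539
grip_force: 30.0
time_s: 33.7
ee_pos: [0.5222, -0.2811, 0.3452]
eef_rot: [3.141, -0.001, 3.095]
force: [0.4, 0.7, -3.9]
grip_width: 0.0535
grip_force: 30.0
shift cm [-0.03 -0.05  2.52] turn [ 0.001 -0.001  0.001] at [ 0.5222 -0.2811  0.3452] t 33.7
0.16966721694343412 [[ 0.5115 -0.175   0.      0.069   0.049   0.3641]]
```

View pics/m1.png

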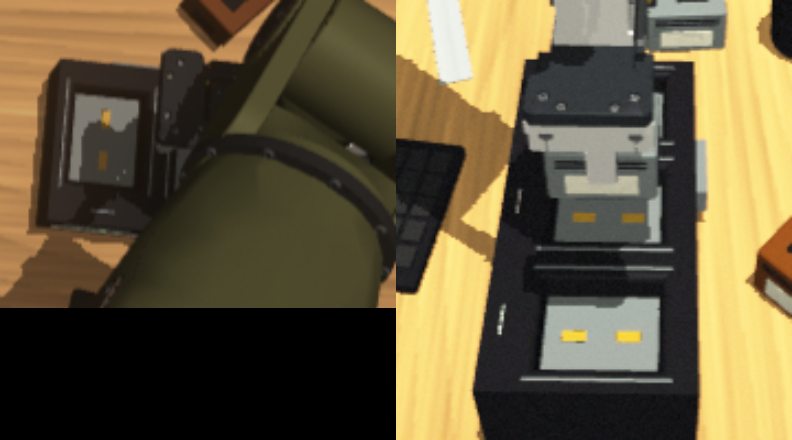

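The pack hangs upright over bay 2, crop (600,175), aligned with the mouth. Lowering slowly.

```bash
python3 -m jog '[[0,-0.05,1.5,0,0,0],[0,-0.05,2.5,0,0,0],[0,-0.05,3.2,0,0,0],[0,-0.05,3.8,0,0,0],[0,-0.05,4.4,0,0,0],[0,-0.05,4.8,0,0,0],[0,-0.05,4.8,0,0,0]]'; python3 go.py 0.5224 -0.2816 0.286 3.094
```

```text
time_s: 34.5
ee_pos: [0.5222, -0.2823, 0.2966]
eef_rot: [3.141, -0.001, 3.094]
force: [0.5, -0.2, -4.1]
grip_width: 0.0539
grip_force: 30.0
shift cm [-0.02  0.07  1.06] turn [ 0.    -0.001 -0.   ] at [ 0.5222 -0.2823  0.2966] t 34.5
```

```bash
python3 -m jog '[[0,0.05,0.5,0,0,0],[0,0.05,0.9,0,0,0],[0,0.05,1.1,0,0,0],[0,0.05,1.1,0,0,0]]'; python3 -m jog '[[0,0,0,0,0,0],[0,0,0,0,0,0],[0,0,0,0,0,0],[0,0,0,0,0,0]]' 70;python3 -m jog '[[0,0,-2,0,0,0],[0,0,-4,0,0,0],[0,0,-4,0,0,0],[0,0,-4,0,0,0],[0,0,-4,0,0,0],[0,0,-4,0,0,0]]' 0;  python3 go.py 0.5224 -0.2816 0.309 3.094
```

```text
time_s: 34.9
ee_pos: [0.5222, -0.2818, 0.286]
eef_rot: [3.141, -0.0, 3.094]
force: [0.5, -1.2, -3.3]
grip_width: 0.054
grip_force: 30.0
time_s: 35.3
ee_pos: [0.5223, -0.2818, 0.2864]
eef_rot: [-3.141, 0.0, 3.094]
force: [-0.0, 0.7, 0.2]
grip_width: 0.0661
grip_force: 0.0
time_s: 35.9
ee_pos: [0.5222, -0.2818, 0.3252]
eef_rot: [3.141, -0.001, 3.094]
force: [-0.6, 0.8, 1.0]
grip_width: 0.0212
grip_force: 0.0
shift cm [-0.03  0.02  1.62] turn [ 0.001 -0.001 -0.   ] at [ 0.5222 -0.2818  0.3252] t 35.9
```

```bash
python3 -m jog '[[0,0,0,0,0,0],[0,0,0,0,0,0],[0,0,1,0,0,0],[0,0,1.5,0,0,0],[0,0,2,0,0,0],[0,0,2.5,0,0,0],[0,0,3,0,0,0],[0,0,3.5,0,0,0]]'; python3 -m jog '[[0,0,0.4,0,0,0],[0,0,0.8,0,0,0],[0,0,1.2,0,0,0],[0,0,1.5,0,0,0],[0,0,1.7,0,0,0],[0,0,1.7,0,0,0],[0,0,1.7,0,0,0]]';  python3 go.py 0.5224 -0.2816 0.273 3.094
```

```text
time_s: 36.7
ee_pos: [0.5223, -0.2817, 0.2917]
eef_rot: [-3.141, 0.001, 3.094]
force: [-3.8, 4.3, 13.9]
grip_width: 0.0006
grip_force: 7.0
time_s: 37.4
ee_pos: [0.5222, -0.2818, 0.2745]
eef_rot: [3.142, -0.0, 3.094]
force: [-3.8, 3.3, 9.3]
grip_width: 0.0001
grip_force: 4.4
shift cm [-0.02  0.02  0.15] turn [ 0. -0. -0.] at [ 0.5222 -0.2818  0.2745] t 37.4
```

```bash
python3 -m jog '[[0,0,0.15,0,0,0],[0,0,0.15,0,0,0],[0,0,0.15,0,0,0]]'; python3 -m jog '[[0,0,-0.5,0,0,0],[0,0,-1,0,0,0],[0,0,-2,0,0,0],[0,0,-5,0,0,0],[0,0,-9,0,0,0],[0,0,-13,0,0,0],[0,0,-13,0,0,0]]'; python3 -m jog '[[4,3,0,0,0,0],[8,6,0,0,0,0],[12,9,0,0,0,0],[15,10,0,0,0,0],[15,10,0,0,0,0]]' 80; python3 - <<'E'
from h import *
np.set_printoptions(precision=4,suppress=True)
c=ctrl.camera("top"); print(packs(c,.083,xr=(.4,.7),yr=(-.45,-.15)));print(packs(c,.05,xr=(.3,.75),yr=(-.13,.14)))
crop(c,300,180,560,360,2.5,"pics/c5.png")
E
python3 go.py 0.5905 -0.0383 0.35 3.154
```

```text
time_s: 37.7
ee_pos: [0.5222, -0.2817, 0.2731]
eef_rot: [3.142, -0.0, 3.094]
force: [-4.4, 2.7, 9.4]
grip_width: 0.0004
grip_force: 4.7
time_s: 38.4
ee_pos: [0.5223, -0.2818, 0.4086]
eef_rot: [-3.137, 0.008, 3.094]
force: [-0.5, 0.7, 0.3]
grip_width: 0.0005
grip_force: 0.0
time_s: 38.9
ee_pos: [0.375, -0.1734, 0.4028]
eef_rot: [-3.141, 0.0, 3.094]
force: [0.6, -1.0, 0.3]
grip_width: 0.037
grip_force: 0.0
[[ 0.5236 -0.188  -0.0493  0.0753  0.0551  0.9703]
 [ 0.5217 -0.2807 -0.0461  0.0731  0.0528  0.9594]
 [ 0.5153 -0.3649 -0.0427  0.075   0.0524  0.965 ]]
[[ 0.591  -0.0383  0.0135  0.0716  0.0518  0.9536]]
shift cm [-20.74  14.61   5.32] turn [-0.001  0.001 -0.06 ] at [ 0.3764 -0.1743  0.403 ] t 38.95
```

View pics/c5.png

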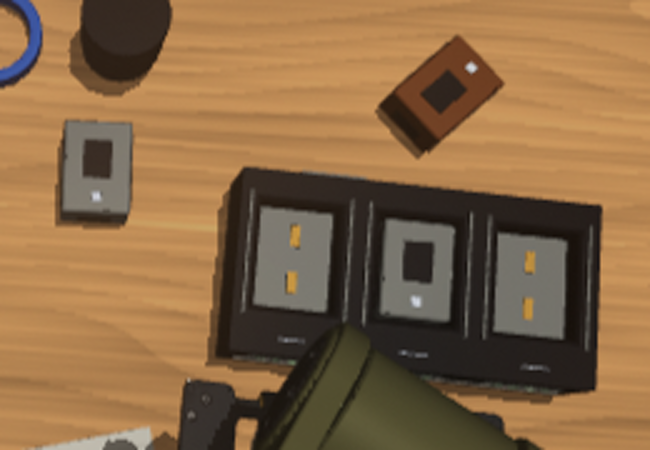

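Spent pack caught down flush in bay 2, crop (417,270). The second spent pack is unmoved at (97,170). I'll go for it now.

```bash
python3 -m jog '[[-3,2.5,0,0,0,-0.06],[-7,5,0,0,0,-0.06],[-11,8,0,0,0,-0.06],[-15,11,0,0,0,-0.06],[-19,14,0,0,0,-0.06],[-20.7,14.6,0,0,0,-0.06],[-20.7,14.6,4,0,0,-0.06],[-20.7,14.6,8,0,0,-0.06]]';python3 -m jog '[[0,0,2,0,0,0],[0,0,2,0,0,0],[0,0,2,0,0,0]]'; python3 go.py 0.591 -0.0383 0.2258 3.154
```

```text
time_s: 39.75
ee_pos: [0.5921, -0.0385, 0.3209]
eef_rot: [-3.141, 0.001, -3.129]
force: [0.3, -1.3, -1.1]
grip_width: 0.075
grip_force: 0.0
time_s: 40.05
ee_pos: [0.5917, -0.039, 0.3029]
eef_rot: [-3.142, 0.0, -3.13]
force: [0.1, -0.5, 1.2]
grip_width: 0.075
grip_force: 0.0
shift cm [0.07 0.07 7.71] turn [-0.  0. -0.] at [ 0.5917 -0.039   0.3029] t 40.05
```

```bash
python3 -m jog '[[0.1,0.05,2,0,0,0],[0.1,0.05,4,0,0,0],[0.1,0.05,6,0,0,0],[0.1,0.05,7,0,0,0],[0.1,0.05,7.7,0,0,0],[0.1,0.05,7.7,0,0,0],[0.1,0.05,7.7,0,0,0]]';python3 go.py 0.591 -0.0383 0.2258 3.154; python3 -m jog '[[0,0,0,0,0,0],[0,0,0,0,0,0],[0,0,0,0,0,0],[0,0,0,0,0,0],[0,0,0,0,0,0]]' 40 30;python3 -m jog '[[0,0,-2,0,0,0],[0,0,-5,0,0,0],[0,0,-10,0,0,0],[0,0,-14,0,0,0],[0,0,-14,0,0,0]]'; python3 go.py 0.5266 -0.1917 0.35 3.094
```

```text
time_s: 40.75
ee_pos: [0.5902, -0.0384, 0.2267]
eef_rot: [-3.141, 0.001, -3.129]
force: [0.2, 0.5, 0.3]
grip_width: 0.075
grip_force: 0.0
shift cm [-0.08  0.01  0.09] turn [-0.     0.001 -0.   ] at [ 0.5902 -0.0384  0.2267] t 40.75
time_s: 41.25
ee_pos: [0.59, -0.0384, 0.226]
eef_rot: [-3.141, 0.0, -3.129]
force: [-0.7, -1.1, 4.2]
grip_width: 0.0537
grip_force: 30.0
time_s: 41.75
ee_pos: [0.5902, -0.0383, 0.3711]
eef_rot: [-3.141, 0.008, -3.129]
force: [-0.4, -1.0, -4.5]
grip_width: 0.0537
grip_force: 30.0
shift cm [  6.56 -15.26   2.07] turn [-0.001  0.008  0.06 ] at [ 0.5902 -0.0383  0.3711] t 41.75
```

```bash
python3 -m jog '[[1.5,-4,0,0,0,0.06],[3,-8,0,0,0,0.06],[5,-12,0,0,0,0.06],[6.6,-15.2,0,0,0,0.06],[6.6,-15.2,2,0,0,0.06],[6.6,-15.2,3,0,0,0.06],[6.6,-15.2,3,0,0,0.06],[6.6,-15.2,3,0,0,0.06]]'; python3 -m jog '[[0,0,0,0,0,0],[0,0,0,0,0,0]]'; python3 go.py 0.5258 -0.1917 0.316 3.094
```

```text
time_s: 42.55
ee_pos: [0.5261, -0.1905, 0.3353]
eef_rot: [3.141, -0.001, 3.095]
force: [0.4, -0.1, -3.2]
grip_width: 0.0536
grip_force: 30.0
time_s: 42.75
ee_pos: [0.526, -0.1907, 0.3361]
eef_rot: [-3.141, 0.001, 3.095]
force: [-0.5, 0.5, -2.8]
grip_width: 0.054
grip_force: 30.0
shift cm [ 0.02 -0.1   2.01] turn [-0.     0.001  0.001] at [ 0.526  -0.1907  0.3361] t 42.75
```

```bash
python3 -m jog '[[0,-0.1,1,0,0,0],[0,-0.1,2,0,0,0],[0,-0.1,2.7,0,0,0],[0,-0.1,3.3,0,0,0],[0,-0.1,3.8,0,0,0],[0,-0.1,3.9,0,0,0],[0,-0.1,3.9,0,0,0]]'; python3 go.py 0.5258 -0.1917 0.286 3.094
```

```text
time_s: 43.45
ee_pos: [0.5258, -0.1921, 0.2966]
eef_rot: [3.142, -0.0, 3.094]
force: [-0.2, 0.0, -3.5]
grip_width: 0.0538
grip_force: 30.0
shift cm [-0.    0.04  1.06] turn [ 0. -0. -0.] at [ 0.5258 -0.1921  0.2966] t 43.45
```

```bash
python3 -m jog '[[0,0.03,0.5,0,0,0],[0,0.03,0.9,0,0,0],[0,0.03,1.1,0,0,0],[0,0.03,1.1,0,0,0]]'; python3 -m jog '[[0,0,0,0,0,0],[0,0,0,0,0,0],[0,0,0,0,0,0],[0,0,0,0,0,0]]' 70;python3 -m jog '[[0,0,-2,0,0,0],[0,0,-4,0,0,0],[0,0,-4,0,0,0],[0,0,-4,0,0,0],[0,0,-4,0,0,0],[0,0,-4,0,0,0],[0,0,-4,0,0,0],[0,0,-4,0,0,0]]' 0;  python3 go.py 0.5266 -0.1917 0.273 3.094
```

```text
time_s: 43.85
ee_pos: [0.5257, -0.1918, 0.2856]
eef_rot: [3.141, -0.0, 3.094]
force: [-3.2, 0.3, -0.2]
grip_width: 0.0542
grip_force: 30.0
time_s: 44.25
ee_pos: [0.5258, -0.1919, 0.2858]
eef_rot: [-3.141, 0.0, 3.094]
force: [1.1, -0.1, 0.1]
grip_width: 0.0655
grip_force: 0.0
time_s: 45.05
ee_pos: [0.5257, -0.1918, 0.3253]
eef_rot: [3.141, -0.001, 3.094]
force: [-0.0, 1.1, 0.5]
grip_width: 0.0051
grip_force: 0.0
shift cm [-0.09  0.02  5.23] turn [ 0.    -0.001 -0.   ] at [ 0.5257 -0.1918  0.3253] t 45.05
```

```bash
python3 -m jog '[[-0.1,0,0.5,0,0,0],[-0.1,0,1,0,0,0],[-0.1,0,1.5,0,0,0],[-0.1,0,2,0,0,0],[-0.1,0,2.5,0,0,0],[-0.1,0,3,0,0,0],[-0.1,0,3.5,0,0,0],[-0.1,0,4,0,0,0]]'; python3 -m jog '[[0,0,0.4,0,0,0],[0,0,0.8,0,0,0],[0,0,1.1,0,0,0],[0,0,1.3,0,0,0],[0,0,1.3,0,0,0],[0,0,1.3,0,0,0]]';  python3 go.py 0.5266 -0.1917 0.273 3.094
```

```text
time_s: 45.85
ee_pos: [0.5269, -0.1918, 0.2866]
eef_rot: [-3.141, 0.001, 3.094]
force: [-6.5, 2.4, 12.6]
grip_width: 0.0006
grip_force: 5.5
time_s: 46.45
ee_pos: [0.5268, -0.1919, 0.2731]
eef_rot: [-3.141, 0.0, 3.094]
force: [-2.9, 1.2, 8.8]
grip_width: 0.0006
grip_force: 4.6
shift cm [0.02 0.01 0.01] turn [-0.  0. -0.] at [ 0.5268 -0.1919  0.2731] t 46.45
```

```bash
python3 -m jog '[[0,0,-0.5,0,0,0],[0,0,-1,0,0,0],[0,0,-2,0,0,0],[0,0,-5,0,0,0],[0,0,-9,0,0,0],[0,0,-13,0,0,0],[0,0,-13,0,0,0]]'; python3 -m jog '[[4,0,0,0,0,0],[8,0,0,0,0,0],[12,0,0,0,0,0],[16,-2,0,0,0,0],[16,-4,0,0,0,0],[16,-4,0,0,0,0],[16,-4,0,0,0,0]]'; python3 - <<'E'
from h import *
np.set_printoptions(precision=4,suppress=True)
c=ctrl.camera("top"); print(packs(c,.083,xr=(.4,.7),yr=(-.45,-.15)))
crop(c,100,110,560,370,1.7,"pics/c6.png")
E
```

```text
time_s: 47.15
ee_pos: [0.5268, -0.1919, 0.4083]
eef_rot: [-3.138, 0.008, 3.094]
force: [-0.6, 0.4, 0.3]
grip_width: 0.0002
grip_force: 0.0
time_s: 47.85
ee_pos: [0.3651, -0.2241, 0.4024]
eef_rot: [3.141, -0.0, 3.093]
force: [-0.1, 0.1, 0.1]
grip_width: 0.0003
grip_force: 0.0
[[ 0.527  -0.1908 -0.0454  0.0734  0.0529  0.9625]
 [ 0.5217 -0.2807 -0.0468  0.0731  0.0528  0.9582]
 [ 0.5153 -0.3649 -0.0444  0.075   0.0523  0.9637]]
```

View pics/c6.png

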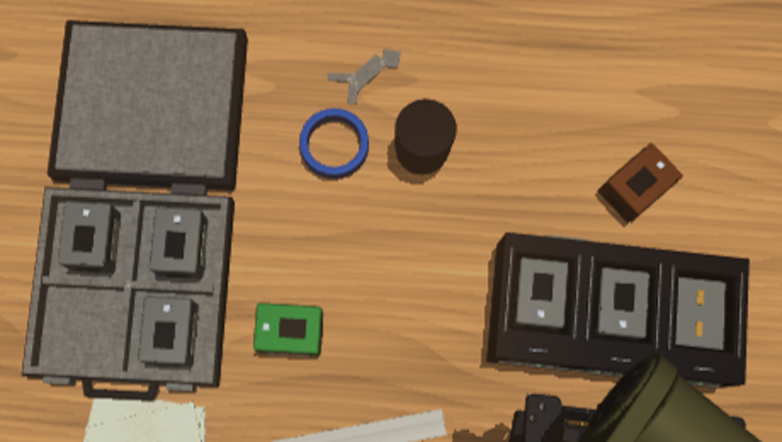

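The three charged packs stand in their own compartments at (85,238), (176,241) and (166,331). Both spent packs are caught down in bays 1 and 2 at (543,290) and (624,300). The tape and lens are untouched, so I'm handing in.

```bash
python3 -c "
from station import ctrl
print(ctrl.hand_in())"
```

```text
the job is handed in; nothing more can be done
None
```

I handed the job in at about 48 s of robot time: the last picture shows all three charged packs upright in separate compartments, both spent packs caught down in bays 1 and 2, and the tape and lens where they were; the hand-in returned no verdict.

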